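# Shut and lock the tilted weld fixture

### The arm

A 7-joint arm with a two-finger parallel gripper is mounted at the origin on the work surface. World frame = base frame: x ahead of the robot, y to its left, z up, the work surface at z = 0. Lengths are in m, angles in rad, forces in N, time in s.
With the tool pointing down it reaches from about 0.4 to 0.875 m from the base axis. Payload 19.3 kg.
Tool frame: the origin (TCP) lies between the finger pads; the fingertips stand robot.tcp_to_tips ahead of it and the grasp point (between the pads) lies 3 mm ahead of it (robot.tcp_to_tips is the distance from the TCP to the fingertips, in m); y points along the fingers, z is the direction in which the jaws open and shut, and the axes are right-handed (so a half turn about y gives the same grasp; the last joint's range is limited). The gripper opens to 85 mm and grips with 20 to 120 N. Pads are 22 mm wide; open, the fingers measure 114 mm over their backs; the gripper's body (76 mm by 85 mm) begins 54 mm behind the grasp point. The pads swing forward as they close: fully open they stand 13 mm farther back than shut.
Start: joints at [-1.246, 0.521, -0.036, 1.599, 0.021, 1.021, -0.113], TCP at [0.24, 0.577, 0.253] pointing down, gripper open.
Joint ranges: [-2.91, 2.91], [-0.3, 2.13], [-1.5, 1.42], [0.17, 2.43], [-1.26, 4.41], [0.16, 1.93], [-2.52, 2.52]. Speed limits (rad/s): [1.89, 1.89, 2.39, 2.39, 3.01, 3.01, 3.01].

### API

Orientations are given as a rotation vector (axis times angle).
In Python, from bench import status, eyes, finish_job, robot gives the robot as it stands. The module is installed in compiled form; this text tells all that it offers.
- The arm moves only by the tool jog_arm, never from a script. Its argument "rows" is a list of rows, each a list of 3 entries, a list of its own where there are three numbers: the shift along the world's x, y, z in cm, then the turn, a rotation vector about the world's x, y, z in rad, then the closure, from -1 (fully open) to 1 (shut). In form: [[[tx, ty, tz], [wx, wy, wz], grip], ...]. A call has exactly 5 rows; each row is the pose to reach, as a shift and turn from the pose measured when the call began; what a row does not reach only later rows make up. A row lasts 1/10 s, in which the tool goes at most 50 mm and 8.59 degrees, less where a joint would pass 70% of its speed; a pose out of reach is approached as far as the arm can. A call with a gripper value outside its range is refused whole. The fingers move at their own pace and stop on an object; "newtons" is the grip in N (left out, the last holds). Time passes only in rows, so rows that repeat a pose let the fingers close, or fill a call up. It gives the time, the measured TCP pose, the force and the opening at its end, in the units of the state.
- status.observe(): the state, without advancing time (a new reading comes with each control period).
- eyes.read_camera(name): name is "side" or "top"; returns a dict with "pixels" (384x512x3 uint8, red, green, blue), "z_map" (384x512 float32, m along the optical axis (not along the pixel's ray), 0 where there is no reading), "vfov" (degrees; the focal length in pixels is half the picture's height over the tangent of half this angle, whatever the lens; pixels are square), "cx", "cy" (the principal point, pixels), "D" ([k1, k2, p1, p2, k3] as OpenCV has them; the pictures are not rectified), "world_from_camera" (4x4, takes a point from camera to world coordinates). Camera axes: x right, y down, z forward; pixel columns grow to the right and rows downward; lengths in m; the calibration is good to about 2 mm. A picture is of the moment at which its call begins.
- finish_job(): hands the job in, once; it reports no verdict.
The state is a dict: "t": time; "joints": joint angles; "dq": joint speeds; "effort": joint torques, N m; "tool_pos": TCP position; "tcp_rot": TCP orientation; "ft_force": force on the tool from outside, world axes, zero at the start; "ft_torque": the same for the moment, N m; "finger_gap": finger opening in m.
Only numpy, scipy, OpenCV 4.12 (cv2) and the standard library are available. Lean on these libraries where they do the work, as an engineer would, in place of code of your own. Each camera call takes 0.05 s, during which the arm holds its last target.

### The job

The black plastic housing is already in the round nest of the tilted weld fixture. First swing the hinged cover fully shut over it, then turn the lock collar clockwise by its lever until the lever's nose points at the locked mark (the raised bar on the deck), and let go. Leave the other things on the bench where they are.

Things in the scene. Friction and masses are not known exactly. Their poses are not given: they have to be found in the camera images.
- fixture: Weld fixture bolted to the bench. Origin on the bench under the middle of the nest; x away from the robot, y left, z up. Base plate 320 x 300 x 12 mm. A dark steel deck (250 mm along the slope, 300 mm wide) slopes 35 degrees, facing up and towards -x, uphill edge at +x; on it a round aluminium nest, 120 mm across, 50 mm high.
- deck_center (a point): Point where the collar's axis meets the deck surface, 125 mm above the bench (axes as the fixture's). Deck axes used below, in the fixture frame: u = uphill (cos35, 0, sin35), l = left (+y), n = deck normal (-sin35, 0, cos35); w = height along n from the deck surface.
- lamp (a point): Middle of the underside of the white lamp bar over the fixture: 24 x 340 mm, 22 mm thick, along the fixture's y, 412 mm above the bench (fixture x +30, y -30 mm), on a mast behind (x +170 mm). An upright gripper over the nest or the lever's open end can run into it: work along -n, the tool leaning about 35 degrees with the wrist towards the robot.
- cover (a joint): Cover hinge angle in rad: 0 = fully shut on the nest, grows as it opens; at 1.57 the cover stands along n; stop at 1.95. The hinge is stiff (about 0.2 N m, 2 N at the tongue): the cover stays where it is left.
- cover_hinge (a point): Middle of the cover's hinge line: 60 mm along l from the axis, w = 56 mm. The line runs along u (point x); the point turns with the cover: -y runs along the cover to its tongue, z is its outer face normal. The cover is an aluminium disc 102 mm across, centred 60 mm from the hinge line, 8 mm thick (4 mm each side of that line), with a 34 mm wide tongue.
- cover_tongue (a point): Tip of the cover's tongue on its outer face (the one that is on top when shut), 137 mm from the hinge line; same axes as cover_hinge. The cover can be pushed shut with the closed fingers on the outer face near the tongue.
- collar (a joint): Lock collar angle in rad: 0 = open (lever nose at the round stud, 45 degrees uphill of right (-l)), grows clockwise seen looking down on the deck; locked = 1.35, nose at the raised bar (32 degrees downhill of right). It can be turned past the mark, to a stop at 1.75. Stiff (0.3 N m, about 3 N at the post): it stays where it is left.
- collar_axis (a point): Centre of the collar's top face, on its axis, w = 46 mm. The point's z is the axis n; it turns with the collar. The collar is a steel ring around the nest, 160 mm across, w = 22 to 46 mm, with two small lugs (to w = 71 mm, 51 to 78 mm from the axis) that end over the cover's ears when locked.
- collar_post (a point): Centre of the top end of the grip post on the collar's lever: black round post, 18 mm diameter, standing along n from w = 42 to 102 mm, 115 mm from the axis; same axes as collar_axis. The lever under it reaches 127 mm from the axis, is 20 mm wide, top at w = 42 mm.
- locked_mark (a point): Inner end of the locked mark, a raised steel bar 32 x 10 x 6 mm lying radially on the deck, 138 mm from the axis (axes as the fixture's). The open mark is a round stud of 14 mm diameter instead.
- tray: Blue open tray 220 x 300 x 65 mm, left of the fixture, bystander; origin under its centre.
- strip_a: Black housing strip 36 x 190 x 26 mm lying in the tray, bystander; origin under its centre.
- strip_b: Second black housing strip in the tray, same size, bystander.
- horn: Spare aluminium welding horn standing upright, 60 mm across, 115 mm high, right of the fixture, bystander; origin under its centre.
- red_bin: Red open bin 130 x 170 x 70 mm, right of the fixture, bystander; origin under its centre.

How it is judged:
On the way, in this order (a step that is already met when the one before it is completed fails the run):
1. the cover is fully shut (value of joint cover below 0.07 rad), for 0.2 s.
2. with the cover shut, the collar is turned to the locked mark (value of joint cover below 0.07 rad and value of joint collar between 1.26 and 1.44 rad), for 0.2 s.
At the end, for the whole second after the job is handed in: The cover is shut (within 0.07 rad, 4 degrees), the collar rests with its lever at the locked mark (1.35 rad, within 0.09 rad or 5 degrees), and the tray, its strips, the horn and the bin are within 30 mm of where they were (all of step 2 and velocity of joint collar between -0.05 and 0.05 rad/s); the robot touches nothing.
It fails at once if a bystander is moved by more than 30 mm (distance of any of tray, strip_a, strip_b, horn, red_bin from where it was at the start of the episode above 0.03 m).
It fails at once if the horn is tipped over (angle between horn's own z axis and vertical above 0.5 rad).
It also fails if it takes over 61 s, if anything falls off the work surface, if the arm or the gripper's body presses on something with over 40 N, if the wrist force passes 120 N, or if a joint passes its speed limit or range.

## Working session

There is one attempt and no reset: what is moved stays moved. The work goes in short steps, Python scripts to look and compute and a tool call to move; the robot and the scene stay as the last step left them, time stands still between calls to the robot, and variables do not carry over. Pictures are saved under pics/ and viewed, and the job is handed in when it is done.

Besides the shell and the picture viewer there is one more tool, called after "Call:" by a JSON object that holds its "op" and its "data". jog_arm: Moves the arm, as the interface text tells. Its arguments: {"type":"object","properties":{"rows":{"type":"array"},"newtons":{"type":"number"}},"required":["rows"]}

```bash
mkdir -p pics
cat > h.py <<'E'
import numpy as np, cv2
from bench import status, eyes, robot
def K(c):
    h=c["pixels"].shape[0]; f=h/2/np.tan(np.radians(c["vfov"])/2)
    return np.array([[f,0,c["cx"]],[0,f,c["cy"]],[0,0,1.]])
def ray(c,uv):
    p=cv2.undistortPoints(np.array(uv,float).reshape(-1,1,2),K(c),np.array(c["D"],float))[:,0]
    return np.c_[p,np.ones(len(p))]
def pts(c,uv):
    r=ray(c,uv); uv=np.array(uv).reshape(-1,2).astype(int)
    z=c["z_map"][uv[:,1],uv[:,0]]
    P=r*z[:,None]; T=np.array(c["world_from_camera"])
    return P@T[:3,:3].T+T[:3,3]
def cloud(c):
    h,w=c["z_map"].shape
    u,v=np.meshgrid(np.arange(w),np.arange(h))
    return pts(c,np.c_[u.ravel(),v.ravel()]).reshape(h,w,3)
def proj(c,P):
    T=np.linalg.inv(np.array(c["world_from_camera"]))
    r=cv2.Rodrigues(T[:3,:3])[0]
    return cv2.projectPoints(np.array(P,float).reshape(-1,1,3),r,T[:3,3],K(c),np.array(c["D"],float))[0][:,0]
def save(c,n,s=1.5):
    cv2.imwrite("pics/"+n,cv2.resize(c["pixels"][:,:,::-1],None,fx=s,fy=s))
E
python3 - <<'E'
from h import *
print(status.observe(), robot.tcp_to_tips)
for n in("side","top"):
    c=eyes.read_camera(n); save(c,n+"0.png"); np.save(n+"0.npy",c,allow_pickle=True)
    print(n,c["vfov"],c["cx"],c["cy"],c["D"],np.round(c["world_from_camera"],3), (c["z_map"]>0).mean())
E
```

```text
{'t': 0.0, 'joints': array([-1.24619052,  0.52201738, -0.03632071,  1.59999195,  0.02120334,
        1.02110517, -0.11279495]), 'dq': array([ 0.00010766, -0.00330443, -0.00023518,  0.00026644,  0.00208962,
       -0.0005571 ,  0.00169715]), 'effort': array([-1.26643583e-03, -9.27082586e+01,  1.97951742e+00, -3.69925940e+01,
        1.77693728e-02,  8.20779271e-03, -5.63801404e-05]), 'tool_pos': array([0.24031096, 0.57661921, 0.25272945]), 'tcp_rot': array([-1.54964715,  0.30987838, -0.30966257]), 'ft_force': array([-0.06831298,  0.52428712,  0.08201558]), 'ft_torque': array([-0.0038376 , -0.02721702,  0.01889581]), 'finger_gap': 0.08513286236223318} 0.022
side 49.62046603218759 261.2042091060476 195.07901497148578 [-0.02258958  0.          0.          0.          0.        ] [[ 0.859 -0.292  0.422 -0.137]
 [-0.512 -0.518  0.685 -1.013]
 [ 0.019 -0.804 -0.594  1.124]
 [ 0.     0.     0.     1.   ]] 0.9903564453125
top 48.43735836664069 249.93343233746677 186.61216588940158 [-0.0212043  0.         0.         0.         0.       ] [[-1.700e-02 -9.970e-01  7.300e-02  3.940e-01]
 [-1.000e+00  1.800e-02  1.000e-03  2.700e-02]
 [-2.000e-03 -7.300e-02 -9.970e-01  1.676e+00]
 [ 0.000e+00  0.000e+00  0.000e+00  1.000e+00]] 0.9961954752604166
```

View pics/side0.png

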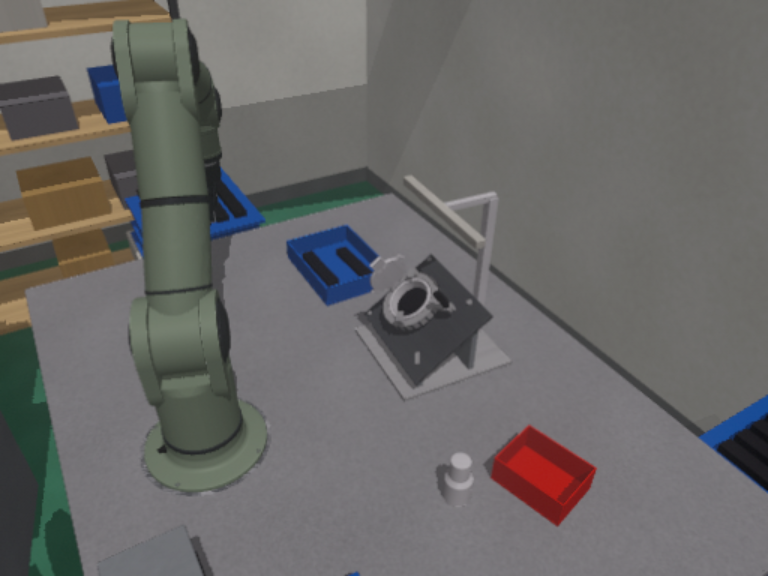

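View pics/top0.png

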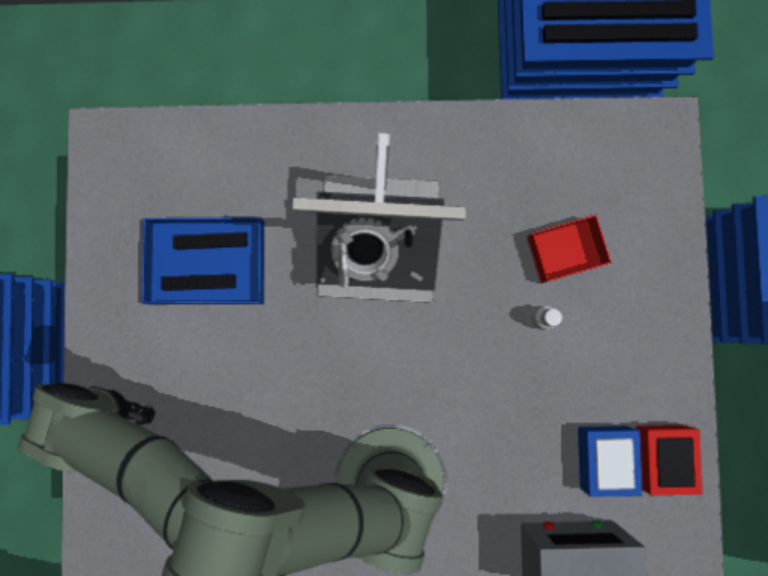

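The side view shows the fixture at about (425,320), cover open. In the top view the nest is at about (365,250), the black post at about (408,237) and the lamp bar across at row 208. Next I'll zoom in and fit the deck plane.

Run:
```python
from h import *
for n,(x0,x1,y0,y1) in {"side":(225,350,110,270),"top":(185,320,80,210)}.items():
    c=np.load(n+"0.npy",allow_pickle=True).item()
    im=c["pixels"][y0:y1,x0:x1,::-1]
    cv2.imwrite(f"pics/{n}_z.png",np.clip(cv2.resize(im,None,fx=4.5 if n=="top" else 3.7,fy=4.5 if n=="top" else 3.7,interpolation=cv2.INTER_CUBIC)*1.6,0,255).astype(np.uint8))
    C=cloud(c); 
    # normals / deck plane
    P=C[y0:y1,x0:x1].reshape(-1,3); g=c["pixels"][y0:y1,x0:x1].reshape(-1,3)
    m=(P[:,2]>0.03)&(P[:,2]<0.21)&(P[:,0]>0.35)&(g.max(1)<75)
    Q=P[m]; rng=np.random.default_rng(0); best=0
    for i in range(800):
        a=Q[rng.choice(len(Q),3,False)]; nn=np.cross(a[1]-a[0],a[2]-a[0]); L=np.linalg.norm(nn)
        if L<1e-6: continue
        nn/=L; nn*=np.sign(nn[2])
        if abs(nn[2]-np.cos(np.radians(35)))>0.06: continue
        k=np.abs((Q-a[0])@nn)<0.003
        if k.sum()>best: best=k.sum(); bk=k
    q=Q[bk]; cen=q.mean(0); nn=np.linalg.svd(q-cen)[2][2]; nn*=np.sign(nn[2])
    print(n,len(Q),best,cen,nn,"tilt",np.degrees(np.arccos(nn[2])),"yaw",np.degrees(np.arctan2(-nn[1],-nn[0])))
    rect=cv2.minAreaRect(q[:,:2].astype(np.float32)); print(rect, q.min(0),q.max(0))
```

```text
side 2898 1772 [ 0.5903237  -0.02464757  0.1203522 ] [-0.57140963  0.04270975  0.81955288] tilt 34.95994001708532 yaw -4.274598480779902
((0.5957837104797363, 0.018948853015899658), (0.30422443151474, 0.20375145971775055), 85.8079833984375) [ 0.48473288 -0.13832637  0.04876612] [0.70645088 0.17531023 0.19422534]
top 2883 1608 [0.593711   0.00648091 0.12374033] [-0.57365366  0.04655392  0.81777393] tilt 35.137427263889485 yaw -4.639577862999393
((0.5990198850631714, 0.02138003706932068), (0.29715025424957275, 0.20568084716796875), 85.65910339355469) [ 0.48980616 -0.13336326  0.05255516] [0.71151661 0.17685621 0.20035929]
```

View pics/side_z.png

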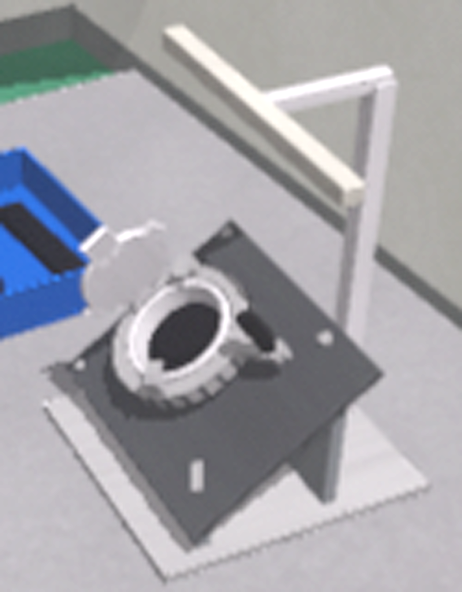

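View pics/top_z.png

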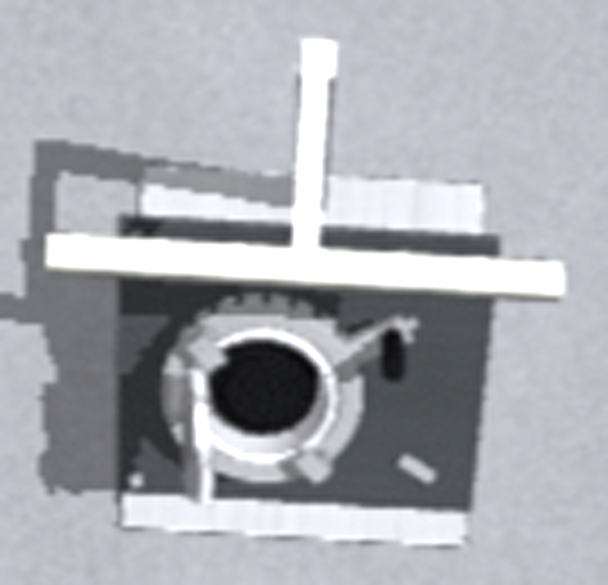

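```bash
cat >> h.py <<'E'
YAW=np.radians(-4.4)
def Rz(a): return np.array([[np.cos(a),-np.sin(a),0],[np.sin(a),np.cos(a),0],[0,0,1]])
s35,c35=np.sin(np.radians(35)),np.cos(np.radians(35))
A0=np.array([[c35,0,s35],[0,1,0],[-s35,0,c35]])  # rows u,l,n fixture
A=A0@Rz(YAW).T   # rows: u,l,n in world
D0=np.array([0.597,0.020,0.125])
def deck(P): return (P-D0)@A.T
def world(q): return np.array(q)@A+D0
E
python3 - <<'E'
from h import *
for n in("side","top"):
    c=np.load(n+"0.npy",allow_pickle=True).item(); C=cloud(c); q=deck(C).reshape(-1,3)*1000; g=c["pixels"].reshape(-1,3).astype(int)
    near=(np.abs(q[:,0])<180)&(np.abs(q[:,1])<200)
    d=near&(np.abs(q[:,2])<8)&(g.max(1)<75)
    print(n,"deck w med",np.median(q[d,2]),"u",np.percentile(q[d,0],[.5,99.5]),"l",np.percentile(q[d,1],[.5,99.5]))
    # base plate z~12mm
    b=near&(np.abs(C.reshape(-1,3)[:,2]-.012)<.006)&(g.min(1)>110)
    f=C.reshape(-1,3)[b]@Rz(YAW)
    # marks bright on deck
    mk=near&(q[:,2]>0)&(q[:,2]<12)&(g.min(1)>75)&(np.abs(q[:,0])<122)&(np.abs(q[:,1])<148)&(np.hypot(q[:,0],q[:,1])>100)
    h,w=c["z_map"].shape
    k,lab,st,ce=cv2.connectedComponentsWithStats(mk.reshape(h,w).astype(np.uint8))
    for i in range(1,k):
        if st[i,4]>=3:
            Q=q[(lab==i).ravel()]; print(" mark",st[i],Q.mean(0).round(1), "r",np.hypot(*Q.mean(0)[:2]).round(1),"ang",np.degrees(np.arctan2(Q.mean(0)[0],-Q.mean(0)[1])).round(1))
    # post: dark, w 50..106
    p=near&(q[:,2]>48)&(q[:,2]<110)&(g.max(1)<60)&(q[:,1]<-50)
    if p.sum(): print(" post",p.sum(),q[p].mean(0),q[p].min(0),q[p].max(0))
    # black housing in nest
    # nest rim w=50 bright, r<62
    rim=near&(np.abs(q[:,2]-50)<4)&(g.min(1)>90)&(np.hypot(q[:,0],q[:,1])<70)
    print(" rim",rim.sum(),q[rim].min(0),q[rim].max(0))
    # cover
    cv=near&(q[:,2]>74)&(q[:,2]<260)&(q[:,1]>20)&(np.abs(q[:,0])<80)&(q[:,1]<150)
    Q=q[cv]; print(" cover",cv.sum(),Q.mean(0),Q.min(0),Q.max(0)); np.save("cov_"+n,Q)
    v=Q[:,1:]-[60,56]; ang=np.arctan2(v[:,1],-v[:,0]); print(np.percentile(ang,[5,25,50,75,95]), np.linalg.norm(v,axis=1).max())
E
```

```text
side deck w med -1.7994218647975866 u [-125.77315761  119.85840517] l [-151.39336379  147.59937768]
 mark [311 199   4   5  14] [105.1 -74.2   3.3] r 128.6 ang 54.8
 mark [247 207   1   3   3] [-107.9  132.6    2.4] r 171.0 ang -140.9
 mark [276 235   4   8  24] [-83.5 -98.4   3.9] r 129.1 ang -40.3
 post 55 [ 56.66948638 -74.53531054  80.20144312] [ 48.39309201 -81.36589486  48.81403775] [ 64.67948478 -59.55363047 106.3696039 ]
 rim 89 [-61.22600111 -53.47619955  46.00841349] [68.03672528 47.97553694 53.52029394]
 cover 410 [ -1.38251495  72.53405758 126.90514479] [-62.37473139  56.54547443  74.02297105] [ 56.57404092  87.63298434 191.29683621]
[1.58215438 1.66675652 1.75653466 1.93269046 2.27218357] 135.30425071310617
top deck w med 0.1643501664520634 u [-122.06793903  126.13275321] l [-146.11012715  149.90439285]
 mark [212 132   4   1   4] [114.1 140.3   6.8] r 180.9 ang 140.9
 mark [247 133   3   2   3] [114.2  19.1   4.1] r 115.8 ang 99.5
 mark [255 132   2   3   5] [116.6  -7.5   1.6] r 116.8 ang 86.3
 mark [264 135   3   1   3] [112.  -40.9   2. ] r 119.2 ang 69.9
 mark [282 136   3   1   3] [ 113.  -104.2    3.9] r 153.7 ang 47.3
 mark [274 181   8   6  25] [-80.8 -99.7   4.6] r 128.3 ang -39.0
 mark [214 185   2   3   4] [-107.7  135.9    4.7] r 173.4 ang -141.6
 post 56 [ 62.85915028 -66.14628718  85.37429492] [ 48.94910217 -75.58478807  50.97328712] [ 68.93204421 -58.2171187  106.94556356]
 rim 168 [-67.0368025  -45.1257825   46.06915996] [68.96477995 45.84167047 53.94482144]
 cover 175 [ 13.13280888  77.2216996  140.94333898] [-54.61076341  62.18610276  74.39149689] [ 60.43544689  92.30218662 195.68517024]
[1.60454205 1.68426284 1.77155078 1.93871401 2.37176402] 139.93428973470284
```

```bash
sed -i 's/^D0=.*/D0=np.array([0.597,0.020,0.125])+A[1]*0.0305/' h.py
python3 - <<'E'
from h import *
print("D0",D0, "A",A.round(4))
for n in("side","top"):
    c=np.load(n+"0.npy",allow_pickle=True).item(); C=cloud(c); q=deck(C).reshape(-1,3)*1000; g=c["pixels"].reshape(-1,3).astype(int)
    Q=np.load(f"cov_{n}.npy")-[0,30.5,0]
    Q=Q[np.hypot(Q[:,1]-60,Q[:,2]-56)<142]; Q=Q[Q[:,2]>80]
    # robust line fit in (l,w)
    f=cv2.fitLine(Q[:,1:].astype(np.float32),cv2.DIST_HUBER,0,1,.01).ravel(); print(n,"cover line dir ang",np.arctan2(f[1],-f[0]), "pt",f[2:], "u range",np.percentile(Q[:,0],[1,99]),"w max",Q[:,2].max())
    if True:
        for lo in range(80,200,15):
            S=Q[(Q[:,2]>=lo)&(Q[:,2]<lo+15)]
            if len(S): print("  w",lo,len(S),"l",S[:,1].min().round(1),np.median(S[:,1]).round(1),S[:,1].max().round(1),"u",S[:,0].min().round(0),S[:,0].max().round(0))
    hm=np.abs(q)
    # post
    p=(g.max(1)<60)&(q[:,2]>48)&(q[:,2]<108)&(q[:,1]<-75)&(q[:,1]>-150)&(np.abs(q[:,0])<120)
    S=q[p]; 
    for lo in range(50,110,15):
        T=S[(S[:,2]>=lo)&(S[:,2]<lo+15)]
        if len(T): print("  post w",lo,len(T),T.min(0).round(0),T.max(0).round(0),np.median(T,axis=0).round(1))
    # lever top surface w~42, r 85..127
    r=np.hypot(q[:,0],q[:,1]); lv=(np.abs(q[:,2]-42)<4)&(r>86)&(r<132)
    T=q[lv]; print("  lever",lv.sum(),np.degrees(np.arctan2(T[:,0],-T[:,1])).round(0), r[lv].round(0))
    rim=(np.abs(q[:,2]-50)<3)&(g.min(1)>90)&(r<66)
    ring=(np.abs(q[:,2]-46)<3)&(r<90)&(r>60); T=q[ring]; print("  ring",ring.sum(),T.min(0).round(0),T.max(0).round(0))
    hs=(g.max(1)<45)&(r<60)&(q[:,2]<60)&(q[:,2]>0); T=q[hs]; print("  housing",hs.sum(),T.mean(0).round(1),T.min(0).round(0),T.max(0).round(0))
    # lamp
    f=(C.reshape(-1,3)-[D0[0],D0[1],0])@Rz(YAW)*1000
    L=(f[:,2]>405)&(f[:,2]<440)&(np.abs(f[:,0])<100)&(np.abs(f[:,1])<300); print("  lamp",f[L].min(0).round(0),f[L].max(0).round(0))
    im=c["pixels"].copy()
    P=[[0.154*-np.sin(np.radians(32)),-.154*np.cos(np.radians(32)),.006],[.148*np.sin(np.pi/4),-.148*np.cos(np.pi/4),.01],[0,0,.05]]
    P+= [[.06*np.cos(a),.06*np.sin(a),.05] for a in np.linspace(0,6.28,24)]+[[.08*np.cos(a),.08*np.sin(a),.046] for a in np.linspace(0,6.28,24)]
    x0,y0=(225,110) if n=="side" else (185,80); s=4
    w=130;h=150
    z=cv2.resize(im[y0:y0+h,x0:x0+w],None,fx=s,fy=s,interpolation=cv2.INTER_CUBIC); z=np.clip(z*1.5,0,255).astype(np.uint8)[:,:,::-1].copy()
    for k,(a,b) in enumerate(proj(c,world(P))): cv2.circle(z,(int((a-x0+.5)*s),int((b-y0+.5)*s)),2,(0,0,255) if k<3 else (0,255,0),-1)
    cv2.imwrite(f"pics/{n}_chk.png",z)
E
```

```text
D0 [0.59933993 0.05041011 0.125     ] A [[ 0.8167 -0.0628  0.5736]
 [ 0.0767  0.9971  0.    ]
 [-0.5719  0.044   0.8192]]
side cover line dir ang -1.7606884 pt [ 41.61281  127.965706] u range [-56.493134    53.15411586] w max 191.29683621452983
  w 80 50 l 45.3 49.6 55.1 u -57.0 42.0
  w 95 69 l 40.2 46.8 52.2 u -62.0 47.0
  w 110 62 l 38.7 43.1 48.6 u -51.0 49.0
  w 125 74 l 35.6 40.5 48.8 u -48.0 57.0
  w 140 61 l 32.0 38.1 48.2 u -43.0 53.0
  w 155 36 l 30.4 35.7 42.6 u -32.0 26.0
  w 170 20 l 26.0 32.4 35.9 u -16.0 15.0
  w 185 20 l 27.4 30.7 37.2 u -16.0 15.0
  post w 50 14 [  48. -112.   50.] [  64. -101.   65.] [  56.7 -105.7   54.9]
  post w 65 12 [  50. -110.   66.] [  63. -101.   79.] [  57.  -107.5   74. ]
  post w 80 12 [  50. -110.   80.] [  63. -103.   95.] [  56.3 -107.    89.9]
  post w 95 16 [  49. -111.   97.] [ 65. -90. 106.] [  56.8 -103.   100.6]
  lever 22 [31. 34. 35. 29. 30. 32. 26. 27. 27. 30. 31. 23. 24. 25. 26. 26. 26. 27.
 28. 28. 25. 25.] [ 88. 122. 123.  88.  92. 128.  92.  94. 101. 125. 127.  92.  93.  96.
 101. 105. 112. 119. 123. 128. 110. 121.]
  rin
[... 730 characters left out ...]
]
  post w 80 11 [  59. -106.   81.] [ 67. -89.  93.] [ 65.4 -95.3  87.2]
  post w 95 25 [  49. -106.   96.] [ 69. -89. 107.] [ 60.2 -96.4 100.5]
  lever 43 [36. 35. 33. 33. 35. 34. 33. 32. 30. 37. 37. 37. 35. 32. 31. 38. 38. 37.
 35. 34. 30. 28. 38. 36. 36. 34. 34. 32. 28. 26. 34. 33. 33. 32. 31. 33.
 31. 29. 28. 29. 28. 28. 26.] [122. 125. 127. 130. 117. 120. 122. 125. 131.  99. 102. 106. 108. 121.
 124.  91.  95.  98. 101. 103. 123. 125.  87.  89.  93.  95.  99. 101.
 121. 123.  87.  90.  94.  97. 100.  86.  89.  91.  94.  99.  90.  94.
  97.]
  ring 300 [-77. -80.  43.] [83. 82. 49.]
  housing 374 [ 2.7 -0.5 35.5] [-43. -42.  15.] [42. 40. 49.]
  lamp [  17. -197.  413.] [100. 142. 440.]
```

View pics/side_chk.png

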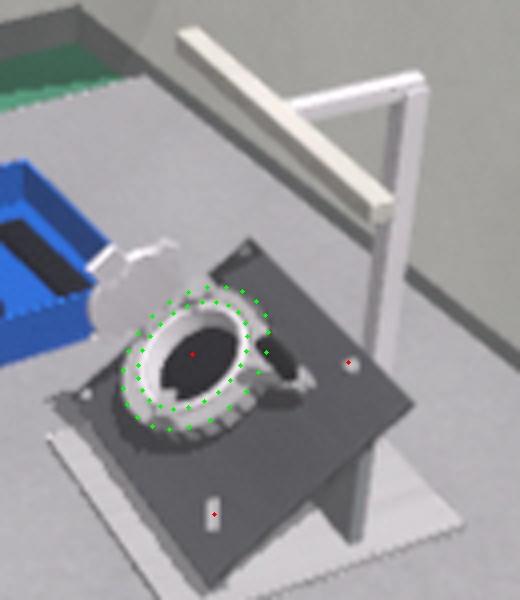

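View pics/top_chk.png

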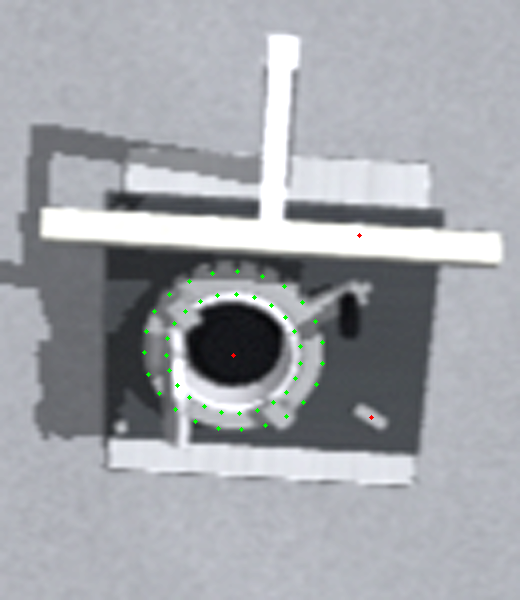

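Both overlays agree: nest axis, studs and marks fall on the predicted dots (side (192,353), top (233,355)). The cover stands at about 1.37 rad and the collar at about 0.25 rad, with the post at about (u 58, l -99) mm. Next I'll work out the tool targets.

```bash
cat >> h.py <<'E'
from scipy.spatial.transform import Rotation as Ro
def Rt(sg=1,tilt=0.0):
    y=-A[2]; z=sg*A[0]; return np.array([np.cross(y,z),y,z]).T
TIP=robot.tcp_to_tips
def go(q_mm,sg,tip=True,R=None):
    """shift (cm) and turn to bring fingertips to deck coords q (mm)"""
    s=status.observe(); R=Rt(sg) if R is None else R
    P=world(np.array(q_mm)/1000)-(R[:,1]*TIP if tip else 0)
    d=(P-s["tool_pos"])*100; r=(Ro.from_matrix(R)*Ro.from_rotvec(s["tcp_rot"]).inv()).as_rotvec()
    return d.round(2),r.round(3)
def tipnow():
    s=status.observe(); R=Ro.from_rotvec(s["tcp_rot"]).as_matrix()
    return deck(s["tool_pos"]+R[:,1]*TIP)*1000
E
python3 - <<'E'
from h import *
s=status.observe(); R=Ro.from_rotvec(s["tcp_rot"]).as_matrix(); print(R.round(3), robot)
for sg in(1,-1):
    print(sg,Rt(sg).round(3)); print(go([0,120,190],sg))
E
```

```text
[[ 0.923 -0.     0.385]
 [-0.385 -0.001  0.923]
 [ 0.    -1.    -0.001]] <Robot object at 0x7f03c38c4050>
1 [[-0.077  0.572  0.817]
 [-0.997 -0.044 -0.063]
 [-0.    -0.819  0.574]]
(array([ 24.7 , -39.73,   4.59]), array([ 0.341, -0.557, -1.211]))
-1 [[ 0.077  0.572 -0.817]
 [ 0.997 -0.044  0.063]
 [ 0.    -0.819 -0.574]]
(array([ 24.7 , -39.73,   4.59]), array([-0.604, -0.37 ,  1.822]))
```

Call:
{"op": "jog_arm", "data": {"rows": [[[2,-4,2],[0.03,-0.05,-0.12],1],[[5,-8,4],[0.07,-0.11,-0.24],1],[[7,-12,6],[0.1,-0.17,-0.36],1],[[10,-16,7],[0.13,-0.22,-0.48],1],[[12,-20,8],[0.17,-0.28,-0.6],1]], "newtons": 40}}

```text
t: 0.6
tool_pos: [0.3616, 0.375, 0.3334]
tcp_rot: [-1.195, 0.565, -0.94]
ft_force: [1.5, 1.0, -0.2]
finger_gap: 0.012
```

Run:
```python
from h import *
s=status.observe(); print(s["t"],s["tool_pos"],s["joints"].round(2),s["finger_gap"]); print(go([0,130,195],1),tipnow())
```

```text
0.6 [0.36157859 0.37495519 0.33337827] [-1.26  0.15  0.23  1.98  0.27  0.8  -0.64] 0.012046844868677466
(array([ 12.36, -18.54,  -3.06]), array([ 0.171, -0.274, -0.605])) [-101.57238103  307.54037677  300.04675043]
```

Call:
{"op": "jog_arm", "data": {"rows": [[[2,-4,0],[0.03,-0.05,-0.12],1],[[5,-8,0],[0.07,-0.11,-0.24],1],[[7,-12,-1],[0.1,-0.17,-0.36],1],[[10,-15,-2],[0.13,-0.22,-0.48],1],[[12.4,-18.5,-3],[0.17,-0.274,-0.605],1]]}}

```text
t: 1.1
tool_pos: [0.486, 0.1894, 0.3036]
tcp_rot: [-0.725, 0.786, -1.508]
ft_force: [1.9, 0.5, -1.6]
finger_gap: 0.0002
```

Run:
```python
from h import *
s=status.observe(); print(s["t"],s["tool_pos"],s["joints"].round(2),s["finger_gap"],s["ft_force"]); print(go([0,95,170],1),tipnow())
c=eyes.read_camera("side"); save(c,"side1.png")
```

```text
1.1 [0.48602706 0.18944226 0.30355555] [-1.19  0.13  0.5   2.24  0.84  0.49 -1.48] 0.00016787837053377166 [ 1.91917671  0.45981821 -1.57451254]
(array([ 1.08, -3.59, -2.13]), array([-0.001,  0.001,  0.002])) [  1.1401537  129.92696349 195.18418924]
```

View pics/side1.png

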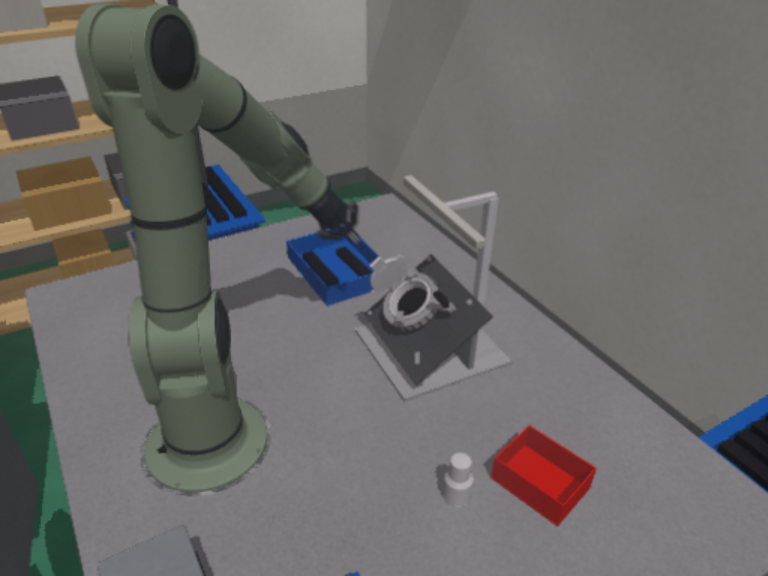

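The fingers are shut at (355,240), just outside the cover, and nothing is touching. Next is the waypoint path for the fingertips around the hinge.

```bash
cat >> h.py <<'E'
def tipcov(th,r=120):
    return np.array([0,60-r*np.cos(th)+4*np.sin(th)+11,56+r*np.sin(th)+4*np.cos(th)])
E
python3 - <<'E'
from h import *
for th in(1.5,1.3,1.1,.95,.8,.65,.5,.38,.26,.16,.08,0,-.03): print(th,tipcov(th).round(0),go(tipcov(th),1)[0].round(1))
E
```

```text
1.5 [  0.  67. 176.] [ 0.4 -5.8 -1.4]
1.3 [  0.  43. 173.] [ 0.4 -8.2 -1.7]
1.1 [  0.  20. 165.] [  0.7 -10.5  -2.4]
0.95 [  0.   4. 156.] [  1.1 -12.1  -3.1]
0.8 [  0. -10. 145.] [  1.6 -13.6  -4. ]
0.65 [  0. -22. 132.] [  2.2 -14.9  -5.1]
0.5 [  0. -32. 117.] [  3.  -16.   -6.3]
0.38 [  0. -39. 104.] [  3.7 -16.7  -7.3]
0.26 [  0. -44.  91.] [  4.4 -17.2  -8.4]
0.16 [  0. -47.  79.] [  5.1 -17.6  -9.4]
0.08 [  0. -48.  70.] [  5.6 -17.8 -10.2]
0 [  0. -49.  60.] [  6.2 -17.9 -11. ]
-0.03 [  0. -49.  56.] [  6.4 -17.9 -11.2]
```

Call:
{"op": "jog_arm", "data": {"rows": [[[0.3,-2.5,-0.8],[0,0,0],1],[[0.4,-5.0,-1.3],[0,0,0],1],[[0.4,-7.0,-1.6],[0,0,0],1],[[0.4,-8.2,-1.7],[0,0,0],1],[[0.7,-10.5,-2.4],[0,0,0],1]]}}

```text
t: 1.65
tool_pos: [0.4944, 0.0797, 0.2782]
tcp_rot: [-0.714, 0.794, -1.521]
ft_force: [0.8, 2.1, 0.2]
finger_gap: 0.0
```

Run:
```python
from h import *
s=status.observe(); print(s["joints"].round(2),s["ft_force"],tipnow())
for th in(.95,.8,.65,.5,.38,.26,.16,.08,0,-.03): print(th,go(tipcov(th),1)[0].round(1))
c=eyes.read_camera("side"); save(c,"side2.png")
```

```text
[-1.03  0.11  0.62  2.35  0.99  0.27 -1.43] [0.75242631 2.12509449 0.16334482] [  0.41341141  21.07922913 164.76737242]
0.95 [ 0.4 -1.7 -0.7]
0.8 [ 0.9 -3.2 -1.6]
0.65 [ 1.5 -4.5 -2.7]
0.5 [ 2.3 -5.6 -3.9]
0.38 [ 3.  -6.3 -5. ]
0.26 [ 3.7 -6.8 -6.1]
0.16 [ 4.4 -7.2 -7. ]
0.08 [ 4.9 -7.4 -7.8]
0 [ 5.4 -7.5 -8.6]
-0.03 [ 5.6 -7.5 -8.9]
```

View pics/side2.png

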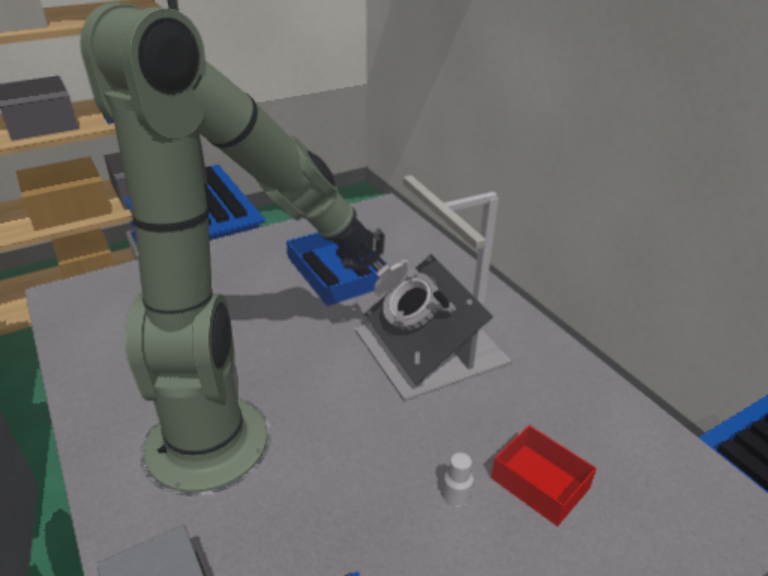

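Contact made at about 2 N, and the cover is moving in front of the fingers at (390,268). I'll continue along the arc.

Call:
{"op": "jog_arm", "data": {"rows": [[[0.2,-0.9,-0.4],[0,0,0],1],[[0.4,-1.7,-0.7],[0,0,0],1],[[0.9,-3.2,-1.6],[0,0,0],1],[[1.5,-4.5,-2.7],[0,0,0],1],[[2.3,-5.6,-3.9],[0,0,0],1]]}}

```text
t: 2.2
tool_pos: [0.5102, 0.0298, 0.2487]
tcp_rot: [-0.722, 0.792, -1.529]
ft_force: [-0.5, 0.3, 1.0]
finger_gap: -0.0005
```

Run:
```python
from h import *
s=status.observe(); print(s["joints"].round(2),s["ft_force"],tipnow())
for th in(.5,.38,.26,.16,.08,0,-.03): print(th,go(tipcov(th),1))
```

```text
[-0.64  0.18  0.36  2.37  1.36  0.17 -1.7 ] [-0.45310143  0.2871058   1.00351279] [ -0.57270011 -27.70508221 129.36977825]
0.5 (array([ 0.71, -0.56, -0.98]), array([0.004, 0.001, 0.022]))
0.38 (array([ 1.4 , -1.27, -2.03]), array([0.004, 0.001, 0.022]))
0.26 (array([ 2.13, -1.83, -3.13]), array([0.004, 0.001, 0.022]))
0.16 (array([ 2.78, -2.17, -4.09]), array([0.004, 0.001, 0.022]))
0.08 (array([ 3.31, -2.35, -4.86]), array([0.004, 0.001, 0.022]))
0 (array([ 3.85, -2.47, -5.65]), array([0.004, 0.001, 0.022]))
-0.03 (array([ 4.05, -2.49, -5.94]), array([0.004, 0.001, 0.022]))
```

Joint 6 is close to its lower limit (0.17 against 0.16), so I'll make the tool about 0.2 rad more upright. There is plenty of room to the lamp.

```bash
cat >> h.py <<'E'
def Rtt(f,spin=0): return (Ro.from_rotvec(A[1]*f)*Ro.from_rotvec(A[2]*spin)*Ro.from_matrix(Rt(1))).as_matrix()
E
python3 - <<'E'
from h import *
for f in(.1,.2):
  for th in(.6,.5,.38,.26,.16,.08,0,-.03): print(f,th,go(tipcov(th),1,R=Rtt(f)))
E
```

```text
0.1 0.6 (array([ 0.38,  0.13, -0.04]), array([0.013, 0.1  , 0.022]))
0.1 0.5 (array([ 0.9 , -0.57, -0.86]), array([0.013, 0.1  , 0.022]))
0.1 0.38 (array([ 1.58, -1.29, -1.91]), array([0.013, 0.1  , 0.022]))
0.1 0.26 (array([ 2.32, -1.84, -3.02]), array([0.013, 0.1  , 0.022]))
0.1 0.16 (array([ 2.96, -2.18, -3.97]), array([0.013, 0.1  , 0.022]))
0.1 0.08 (array([ 3.49, -2.37, -4.75]), array([0.013, 0.1  , 0.022]))
0.1 0 (array([ 4.03, -2.48, -5.53]), array([0.013, 0.1  , 0.022]))
0.1 -0.03 (array([ 4.24, -2.5 , -5.83]), array([0.013, 0.1  , 0.022]))
0.2 0.6 (array([0.57, 0.11, 0.06]), array([0.022, 0.2  , 0.022]))
0.2 0.5 (array([ 1.1 , -0.59, -0.76]), array([0.022, 0.2  , 0.022]))
0.2 0.38 (array([ 1.78, -1.3 , -1.81]), array([0.022, 0.2  , 0.022]))
0.2 0.26 (array([ 2.51, -1.86, -2.92]), array([0.022, 0.2  , 0.022]))
0.2 0.16 (array([ 3.16, -2.2 , -3.87]), array([0.022, 0.2  , 0.022]))
0.2 0.08 (array([ 3.69, -2.38, -4.65]), array([0.022, 0.2  , 0.022]))
0.2 0 (array([ 4.23, -2.5 , -5.43]), array([0.022, 0.2  , 0.022]))
0.2 -0.03 (array([ 4.44, -2.52, -5.73]), array([0.022, 0.2  , 0.022]))
```

Call:
{"op": "jog_arm", "data": {"rows": [[[0.5,0,0],[0.01,0.08,0.01],1],[[0.6,0,0],[0.02,0.15,0.02],1],[[0.8,-0.2,-0.3],[0.02,0.2,0.02],1],[[1.1,-0.6,-0.8],[0.02,0.2,0.02],1],[[1.8,-1.3,-1.8],[0.02,0.2,0.02],1]]}}

```text
t: 2.7
tool_pos: [0.5285, 0.0184, 0.2316]
tcp_rot: [-0.875, 0.943, -1.441]
ft_force: [-1.1, -0.9, 1.1]
finger_gap: -0.0003
```

Run:
```python
from h import *
s=status.observe(); print(s["joints"].round(2),s["ft_force"],tipnow())
for th in(.26,.16,.08,0,-.03): print(th,go(tipcov(th),1,R=Rtt(.2)))
```

```text
[-0.19  0.25 -0.03  2.19  0.39  0.33 -0.64] [-1.12297767 -0.8957963   1.06839493] [  0.9177263  -37.35723966 104.92484193]
0.26 (array([ 0.69, -0.71, -1.22]), array([ 0.   ,  0.   , -0.001]))
0.16 (array([ 1.33, -1.05, -2.17]), array([ 0.   ,  0.   , -0.001]))
0.08 (array([ 1.86, -1.24, -2.95]), array([ 0.   ,  0.   , -0.001]))
0 (array([ 2.41, -1.35, -3.73]), array([ 0.   ,  0.   , -0.001]))
-0.03 (array([ 2.61, -1.37, -4.03]), array([ 0.   ,  0.   , -0.001]))
```

Call:
{"op": "jog_arm", "data": {"rows": [[[0.3,-0.4,-0.6],[0,0,0],1],[[0.7,-0.7,-1.2],[0,0,0],1],[[1.0,-0.9,-1.7],[0,0,0],1],[[1.3,-1.05,-2.2],[0,0,0],1],[[1.9,-1.2,-2.9],[0,0,0],1]]}}

```text
t: 3.2
tool_pos: [0.5473, 0.0071, 0.2023]
tcp_rot: [-0.876, 0.942, -1.44]
ft_force: [-1.4, -0.3, 0.5]
finger_gap: 0.0001
```

Call:
{"op": "jog_arm", "data": {"rows": [[[0.1,0,-0.15],[0,0,0],1],[[0.2,0,-0.3],[0,0,0],1],[[0.3,-0.05,-0.45],[0,0,0],1],[[0.4,-0.1,-0.6],[0,0,0],1],[[0.5,-0.1,-0.7],[0,0,0],1]]}}

```text
t: 3.7
tool_pos: [0.5524, 0.0061, 0.1953]
tcp_rot: [-0.876, 0.942, -1.44]
ft_force: [-0.8, 0.1, 0.1]
finger_gap: -0.0003
```

Run:
```python
from h import *
s=status.observe(); print(s["joints"].round(2),s["ft_force"],tipnow())
for th in(0,-.03): print(th,go(tipcov(th),1,R=Rtt(.2)))
for n in("side","top"):
    c=eyes.read_camera(n); x0,y0,s=(225,110,4) if n=="side" else (185,80,4)
    cv2.imwrite(f"pics/{n}3.png",np.clip(cv2.resize(c["pixels"][y0:y0+150,x0:x0+130,::-1],None,fx=4,fy=4,interpolation=cv2.INTER_CUBIC)*1.5,0,255).astype(np.uint8))
```

```text
[-0.17  0.35  0.    2.17  0.43  0.24 -0.64] [-0.76990383  0.1333281   0.07214391] [  0.39539375 -47.78003004  60.96816908]
0 (array([ 0.02, -0.12, -0.1 ]), array([ 0.001,  0.001, -0.002]))
-0.03 (array([ 0.22, -0.15, -0.4 ]), array([ 0.001,  0.001, -0.002]))
```

View pics/side3.png

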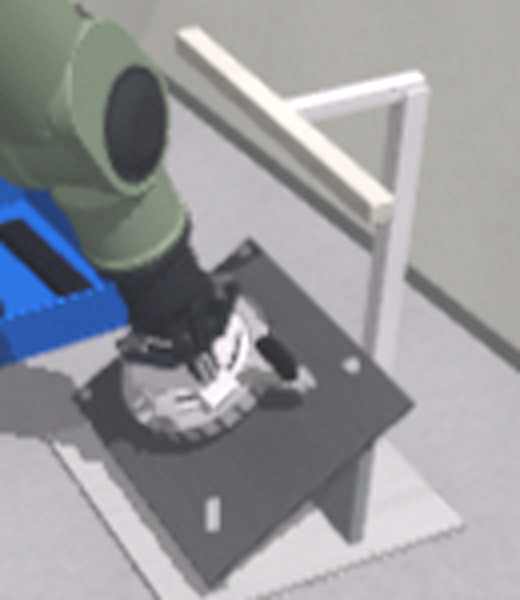

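The cover tongue is down at (220,385) under the fingers. The force is still near zero, so I'll press along -n until it firms up.

Call:
{"op": "jog_arm", "data": {"rows": [[[0.1,0,-0.1],[0,0,0],1],[[0.15,0,-0.2],[0,0,0],1],[[0.2,0,-0.3],[0,0,0],1],[[0.2,0,-0.3],[0,0,0],1],[[0.2,0,-0.3],[0,0,0],1]]}}

```text
t: 4.3
tool_pos: [0.5537, 0.006, 0.1939]
tcp_rot: [-0.875, 0.941, -1.441]
ft_force: [-37.6, 1.1, 52.7]
finger_gap: 0.0002
```

It is now firm (65 N), so the cover is seated. I'll back off along n and check.

Call:
{"op": "jog_arm", "data": {"rows": [[[-0.3,0,0.5],[0,0,0],1],[[-1,0,1.5],[0,0,0],1],[[-2,0,3],[0,0,0],1],[[-3,0,5],[0,0,0],1],[[-4,0.5,7],[0,0,0],1]]}}

```text
t: 4.8
tool_pos: [0.5129, 0.0104, 0.2648]
tcp_rot: [-0.875, 0.942, -1.442]
ft_force: [-0.2, 1.1, 0.7]
finger_gap: -0.0003
```

Call:
{"op": "jog_arm", "data": {"rows": [[[-1,2,1.5],[0,0,0],1],[[-1.5,4,2],[0,0,0],1],[[-2,6,2.5],[0,0,0],1],[[-2.5,8,3],[0,0,0],1],[[-2.5,8,3],[0,0,0],0.4]]}}

```text
t: 5.3
tool_pos: [0.4876, 0.0928, 0.2959]
tcp_rot: [-0.874, 0.94, -1.439]
ft_force: [0.3, -1.0, -0.3]
finger_gap: 0.0132
```

Run:
```python
from h import *
s=status.observe(); print(s["t"],s["joints"].round(2),s["ft_force"],tipnow(),s["finger_gap"])
for n in("side","top"):
    c=eyes.read_camera(n); x0,y0,s=(225,110,4) if n=="side" else (185,80,4); np.save(n+"4.npy",c,allow_pickle=True)
    cv2.imwrite(f"pics/{n}4.png",np.clip(cv2.resize(c["pixels"][y0:y0+150,x0:x0+130,::-1],None,fx=4,fy=4,interpolation=cv2.INTER_CUBIC)*1.5,0,255).astype(np.uint8))
    q=deck(cloud(c)).reshape(-1,3)*1000; g=c["pixels"].reshape(-1,3).astype(int)
    m=(np.hypot(q[:,0],q[:,1])<48)&(q[:,2]>30)&(q[:,2]<120)&(g.min(1)>70); Q=q[m]
    if m.sum()>10:
        B=np.linalg.lstsq(np.c_[Q[:,:2],np.ones(len(Q))],Q[:,2],rcond=None)[0]; print(n,m.sum(),"plane slopes u,l,w0",B.round(3),np.median(Q[:,2]))
    r=np.hypot(q[:,0],q[:,1])
    p=(g.max(1)<60)&(q[:,2]>48)&(q[:,2]<108)&(q[:,1]<-75)&(q[:,1]>-150)&(np.abs(q[:,0])<120); print("post",p.sum(),q[p].min(0).round(),q[p].max(0).round())
```

```text
5.3 [-0.3   0.1  -0.14  2.17  0.42  0.54 -0.83] [ 0.30889839 -0.97943511 -0.31941523] [ -0.21702754  33.75493598 184.21654751] 0.013237655145887865
side 357 plane slopes u,l,w0 [4.0000e-03 2.4000e-02 5.8209e+01] 58.63757841516859
post 54 [  49. -111.   50.] [ 65. -92. 103.]
top 507 plane slopes u,l,w0 [-1.4000e-02  0.0000e+00  6.0295e+01] 60.49655914262588
post 56 [  51. -106.   50.] [ 70. -89. 107.]
```

View pics/side4.png

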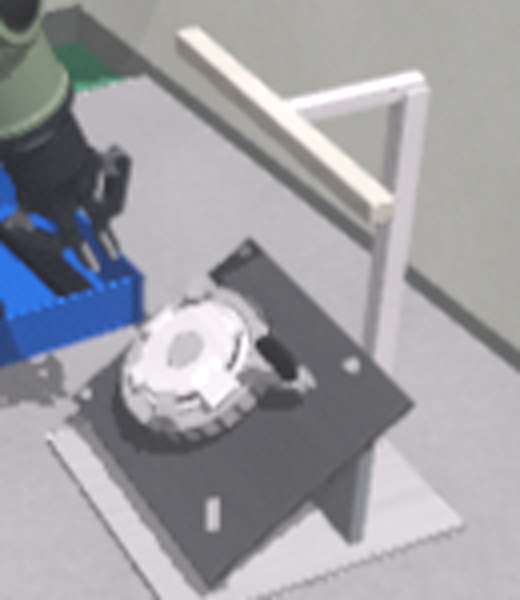

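View pics/top4.png

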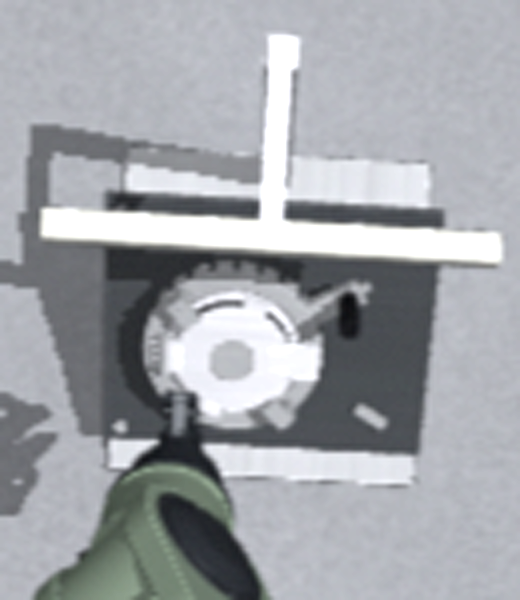

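The cover is flat: slopes are about 0.00–0.02 and its top is at w 58–60 mm, as it should be. The post is unmoved at about (58,-99), seen at (275,355) side and (348,315) top. Next, straddle it with part-open fingers.

Run:
```python
from h import *
for q in([58,-99,140],[58,-99,66]): print(q,go(q,1,R=Rtt(.1)), go(q,1,R=Rtt(.2))[0])
```

```text
[58, -99, 140] (array([  6.06, -13.53,  -0.3 ]), array([-0.006, -0.098, -0.002])) [  6.25 -13.55  -0.2 ]
[58, -99, 66] (array([ 10.29, -13.86,  -6.36]), array([-0.006, -0.098, -0.002])) [ 10.48 -13.88  -6.26]
```

Call:
{"op": "jog_arm", "data": {"rows": [[[1,-3,0],[0,-0.02,0],-0.18],[[2,-6,0],[0,-0.04,0],-0.18],[[4,-9,0],[0,-0.06,0],-0.18],[[5,-12,0],[0,-0.08,0],-0.18],[[6,-13.5,0],[0,-0.1,0],-0.18]]}}

```text
t: 5.9
tool_pos: [0.5477, -0.0486, 0.295]
tcp_rot: [-0.794, 0.867, -1.476]
ft_force: [-0.9, 0.8, -0.0]
finger_gap: 0.0502
```

Run:
```python
from h import *
s=status.observe(); print(s["t"],s["joints"].round(2),s["ft_force"],tipnow(),s["finger_gap"])
print(go([58,-99,66],1,R=Rtt(.1)))
for n in("side","top"):
    c=eyes.read_camera(n); x0,y0=(225,110) if n=="side" else (185,80)
    cv2.imwrite(f"pics/{n}5.png",np.clip(cv2.resize(c["pixels"][y0:y0+150,x0:x0+130,::-1],None,fx=4,fy=4,interpolation=cv2.INTER_CUBIC)*1.5,0,255).astype(np.uint8))
```

```text
5.9 [ 0.01  0.16 -0.07  2.15  0.22  0.34 -0.33] [-0.91004688  0.83921381 -0.00403115] [  59.41366313 -102.54869853  142.47485101] 0.05021908505691684
(array([ 4.29,  0.03, -6.34]), array([-0.005,  0.003,  0.002]))
```

View pics/side5.png

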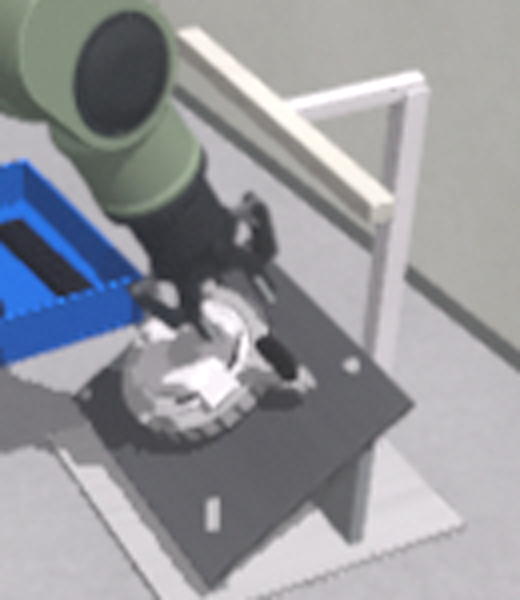

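View pics/top5.png

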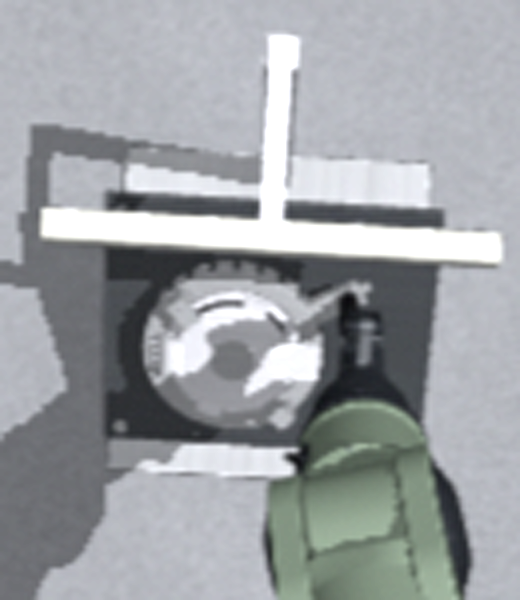

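The fingers line up over the post (side finger midpoint about (235,308), post (275,355)). Descend along -n.

Call:
{"op": "jog_arm", "data": {"rows": [[[0.8,0.1,-1.3],[0,0,0],-0.18],[[1.7,0.1,-2.5],[0,0,0],-0.18],[[2.6,0.1,-3.8],[0,0,0],-0.18],[[3.4,0.1,-5],[0,0,0],-0.18],[[4.3,0.1,-6.3],[0,0,0],-0.18]]}}

```text
t: 6.5
tool_pos: [0.5907, -0.0473, 0.2311]
tcp_rot: [-0.795, 0.869, -1.476]
ft_force: [0.7, -0.4, -0.3]
finger_gap: 0.0504
```

Run:
```python
from h import *
s=status.observe(); print(s["t"],s["joints"].round(2),s["ft_force"],tipnow(),s["finger_gap"])
for n in("side","top"):
    c=eyes.read_camera(n); x0,y0=(225,110) if n=="side" else (185,80)
    cv2.imwrite(f"pics/{n}6.png",np.clip(cv2.resize(c["pixels"][y0:y0+150,x0:x0+130,::-1],None,fx=4,fy=4,interpolation=cv2.INTER_CUBIC)*1.5,0,255).astype(np.uint8))
```

```text
6.5 [-0.05  0.33  0.    2.12  0.31  0.19 -0.43] [ 0.66698471 -0.40015982 -0.27531892] [ 57.76729941 -97.97274329  65.67617239] 0.05036627053609446
```

View pics/side6.png

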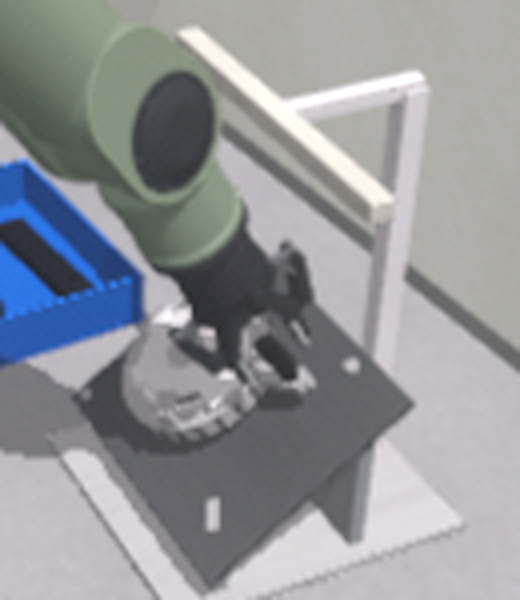

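View pics/top6.png

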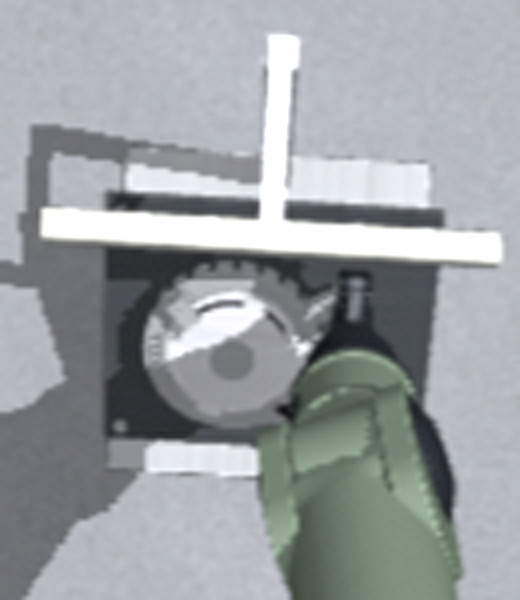

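The post sits between the fingers (side (275,355), fingers on both sides). I'll narrow the gap to about 40 mm, push downhill along the arc with the uphill finger, and bring the tool more upright on the way for joint 6.

```bash
cat >> h.py <<'E'
def tippost(phi,off=-11,w=66):
    a=np.radians(phi); return np.array([115*np.sin(a)+off,-115*np.cos(a),w])
E
python3 - <<'E'
from h import *
for phi,f in((30,.14),(24,.17),(18,.2),(10,.22),(0,.25),(-10,.28),(-20,.3),(-28,.3)): print(phi,go(tippost(phi),1,R=Rtt(f)))
E
```

```text
30 (array([-0.85, -0.11, -0.47]), array([-0.002,  0.039,  0.003]))
24 (array([-1.71, -0.59, -1.06]), array([0.   , 0.069, 0.003]))
18 (array([-2.6 , -0.96, -1.68]), array([0.002, 0.099, 0.003]))
10 (array([-3.86, -1.25, -2.55]), array([0.004, 0.119, 0.003]))
0 (array([-5.44, -1.3 , -3.67]), array([0.006, 0.149, 0.003]))
-10 (array([-7.  , -1.01, -4.8 ]), array([0.009, 0.179, 0.003]))
-20 (array([-8.5 , -0.37, -5.89]), array([0.01 , 0.199, 0.003]))
-28 (array([-9.65,  0.37, -6.73]), array([0.01 , 0.199, 0.003]))
```

Call:
{"op": "jog_arm", "data": {"rows": [[[0,0,0],[0,0.02,0],0.06],[[-0.3,0,-0.1],[0,0.04,0],0.06],[[-0.9,-0.1,-0.5],[0,0.05,0],0.06],[[-1.3,-0.3,-0.8],[0,0.06,0],0.06],[[-1.7,-0.6,-1.1],[0,0.07,0],0.06]]}}

```text
t: 7.1
tool_pos: [0.5732, -0.0533, 0.2194]
tcp_rot: [-0.852, 0.922, -1.455]
ft_force: [1.0, 0.5, 3.3]
finger_gap: 0.0401
```

Run:
```python
from h import *
s=status.observe(); print(s["t"],s["joints"].round(2),s["ft_force"],tipnow(),s["finger_gap"])
for phi,f in((18,.2),(10,.22),(0,.25),(-10,.28),(-20,.3),(-28,.3)): print(phi,go(tippost(phi),1,R=Rtt(f)))
```

```text
7.1 [ 0.01  0.33 -0.06  2.12  0.28  0.26 -0.37] [1.00955363 0.460755   3.25693117] [  35.58101291 -105.40314609   65.98385368] 0.0400952358400534
18 (array([-0.87, -0.33, -0.61]), array([0.002, 0.029, 0.003]))
10 (array([-2.14, -0.63, -1.48]), array([0.004, 0.049, 0.003]))
0 (array([-3.72, -0.68, -2.6 ]), array([0.006, 0.079, 0.003]))
-10 (array([-5.27, -0.38, -3.73]), array([0.009, 0.109, 0.003]))
-20 (array([-6.77,  0.25, -4.82]), array([0.01 , 0.129, 0.003]))
-28 (array([-7.92,  0.99, -5.66]), array([0.01 , 0.129, 0.003]))
```

Contact at about 3 N, as expected. Continue along the arc.

Call:
{"op": "jog_arm", "data": {"rows": [[[-0.9,-0.3,-0.6],[0,0.03,0],0.06],[[-1.5,-0.5,-1.0],[0,0.04,0],0.06],[[-2.1,-0.6,-1.5],[0,0.05,0],0.06],[[-2.9,-0.7,-2.0],[0,0.065,0],0.06],[[-3.7,-0.7,-2.6],[0,0.08,0],0.06]]}}

```text
t: 7.6
tool_pos: [0.5354, -0.0604, 0.1928]
tcp_rot: [-0.917, 0.983, -1.429]
ft_force: [2.2, -0.8, 3.0]
finger_gap: 0.0399
```

Run:
```python
from h import *
s=status.observe(); print(s["t"],s["joints"].round(2),s["ft_force"],tipnow(),s["finger_gap"])
for phi,f in((-5,.27),(-10,.28),(-15,.3),(-20,.3),(-24,.3),(-28,.3)): print(phi,go(tippost(phi),1,R=Rtt(f)))
c=eyes.read_camera("side"); x0,y0=(225,110)
cv2.imwrite(f"pics/side7.png",np.clip(cv2.resize(c["pixels"][y0:y0+150,x0:x0+130,::-1],None,fx=4,fy=4,interpolation=cv2.INTER_CUBIC)*1.5,0,255).astype(np.uint8))
```

```text
7.6 [ 0.05  0.35 -0.09  2.16  0.26  0.29 -0.34] [ 2.17761649 -0.82650543  2.98100222] [ -11.83490401 -115.51275539   65.93338621] 0.03988851480169477
-5 (array([-0.71,  0.13, -0.51]), array([0.008, 0.018, 0.003]))
-10 (array([-1.49,  0.33, -1.07]), array([0.009, 0.028, 0.003]))
-15 (array([-2.23,  0.6 , -1.62]), array([0.01 , 0.048, 0.003]))
-20 (array([-2.99,  0.96, -2.17]), array([0.01 , 0.048, 0.003]))
-24 (array([-3.58,  1.31, -2.59]), array([0.01 , 0.048, 0.003]))
-28 (array([-4.14,  1.7 , -3.01]), array([0.01 , 0.048, 0.003]))
```

View pics/side7.png

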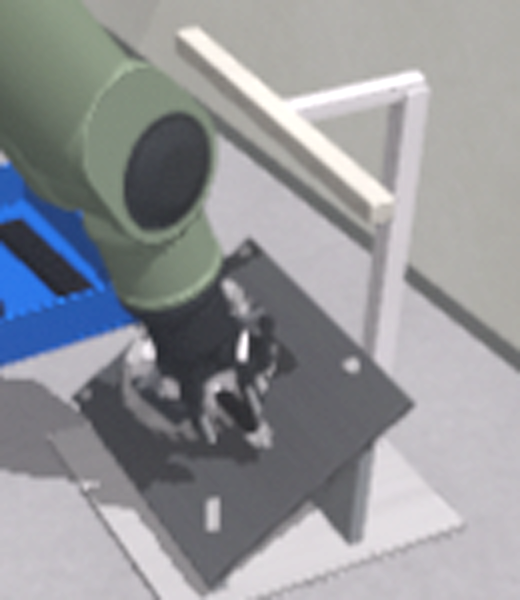

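The lever is turning, with its nose now at (260,440) and the post between the fingers. Continue to just short of the mark.

Call:
{"op": "jog_arm", "data": {"rows": [[[-0.7,0.1,-0.5],[0,0.02,0],0.06],[[-1.5,0.3,-1.1],[0,0.03,0],0.06],[[-2.2,0.6,-1.6],[0,0.05,0],0.06],[[-3.0,1.0,-2.2],[0,0.05,0],0.06],[[-3.6,1.3,-2.6],[0,0.05,0],0.06]]}}

```text
t: 8.15
tool_pos: [0.4973, -0.0467, 0.1652]
tcp_rot: [-0.959, 1.022, -1.41]
ft_force: [3.2, -0.7, 0.2]
finger_gap: 0.0399
```

Run:
```python
from h import *
s=status.observe(); print(s["t"],s["joints"].round(2),s["ft_force"],tipnow(),s["finger_gap"])
for phi,f in((-28,.3),(-30,.3),(-32,.3)): print(phi,go(tippost(phi),1,R=Rtt(f)))
for n in("side","top"):
    c=eyes.read_camera(n); x0,y0=(225,110) if n=="side" else (185,80)
    cv2.imwrite(f"pics/{n}8.png",np.clip(cv2.resize(c["pixels"][y0:y0+150,x0:x0+130,::-1],None,fx=4,fy=4,interpolation=cv2.INTER_CUBIC)*1.5,0,255).astype(np.uint8))
    q=deck(cloud(c)).reshape(-1,3)*1000; r=np.hypot(q[:,0],q[:,1]); lv=(np.abs(q[:,2]-42)<5)&(r>84)&(r<132); T=q[lv]
    print(n,np.c_[np.degrees(np.arctan2(T[:,0],-T[:,1])),r[lv]].round(0).astype(int).tolist())
```

```text
8.15 [-0.01  0.36 -0.05  2.24  0.28  0.25 -0.4 ] [ 3.21640965 -0.66703479  0.23456622] [ -60.75311978 -104.91107105   66.01223416] 0.0399123357054139
-28 (array([-0.33,  0.34, -0.25]), array([ 0.01 , -0.006,  0.002]))
-30 (array([-0.6 ,  0.56, -0.45]), array([ 0.01 , -0.006,  0.002]))
-32 (array([-0.87,  0.78, -0.65]), array([ 0.01 , -0.006,  0.002]))
side [[3, 84], [-32, 85], [-20, 96], [-22, 108], [-21, 105], [-22, 111], [-21, 110], [-24, 117], [-21, 118], [-24, 120], [-23, 120], [-24, 123], [-22, 126], [-20, 125], [-30, 120], [-27, 125], [-25, 126], [-23, 130], [-22, 128], [-29, 127], [-28, 128], [-30, 129]]
top [[-20, 94], [-24, 85], [-24, 89], [-23, 92], [-22, 96], [-29, 85], [-27, 87], [-25, 90], [-25, 94], [-22, 96], [-31, 87], [-28, 88], [-28, 93], [-25, 94], [-25, 98], [-24, 102], [-33, 90], [-31, 96], [-30, 99], [-26, 100], [-26, 104], [-22, 123], [-33, 99], [-32, 101], [-31, 105]]
```

View pics/side8.png

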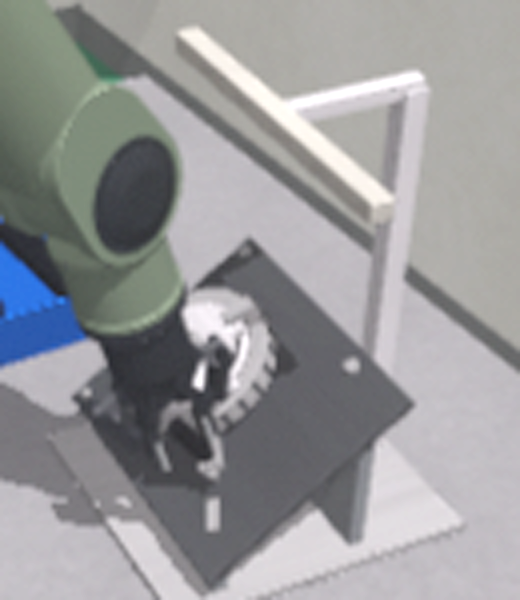

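The lever is at about -26° (the nose at (212,468), the mark at (212,515)). Six more degrees to go.

Call:
{"op": "jog_arm", "data": {"rows": [[[-0.3,0.3,-0.2],[0,0,0],0.06],[[-0.6,0.6,-0.4],[0,0,0],0.06],[[-0.9,0.8,-0.6],[0,0,0],0.06],[[-0.9,0.8,-0.6],[0,0,0],0.06],[[-0.9,0.8,-0.6],[0,0,0],0.06]]}}

```text
t: 8.75
tool_pos: [0.4878, -0.0383, 0.159]
tcp_rot: [-0.961, 1.023, -1.409]
ft_force: [0.3, -0.0, 0.6]
finger_gap: 0.0398
```

Run:
```python
from h import *
s=status.observe(); print(s["t"],s["joints"].round(2),s["ft_force"],tipnow(),s["finger_gap"])
q=tipnow(); print(go(q+[6,0,0],1,R=Rtt(.3)),go(q+[6,0,80],1,R=Rtt(.3)))
for n in("side","top"):
    c=eyes.read_camera(n); x0,y0=(225,110) if n=="side" else (185,80)
    cv2.imwrite(f"pics/{n}9.png",np.clip(cv2.resize(c["pixels"][y0:y0+150,x0:x0+130,::-1],None,fx=4,fy=4,interpolation=cv2.INTER_CUBIC)*1.5,0,255).astype(np.uint8))
    q=deck(cloud(c)).reshape(-1,3)*1000; r=np.hypot(q[:,0],q[:,1]); lv=(np.abs(q[:,2]-42)<5)&(r>84)&(r<132); T=q[lv]
    print(n,np.c_[np.degrees(np.arctan2(T[:,0],-T[:,1])),r[lv]].round(0).astype(int).tolist())
```

```text
8.75 [-0.06  0.36 -0.03  2.27  0.3   0.23 -0.44] [ 0.27014709 -0.03929717  0.64069307] [-72.7134227  -97.22057963  66.76836922] 0.03983683019131159
(array([ 0.47, -0.06,  0.34]), array([ 0.011, -0.007,  0.   ])) (array([-4.1 ,  0.29,  6.89]), array([ 0.011, -0.007,  0.   ]))
side [[-17, 86], [-28, 97], [-26, 100], [-28, 102], [-29, 104], [-30, 112], [-30, 108], [-28, 109], [-29, 114], [-29, 119], [-36, 121], [-31, 122], [-29, 125], [-28, 121], [-37, 123], [-35, 125], [-34, 123], [-31, 126], [-30, 125], [-38, 125], [-35, 127], [-33, 128], [-36, 129], [-34, 130]]
top [[-27, 88], [-27, 92], [-30, 86], [-29, 89], [-28, 93], [-35, 87], [-32, 88], [-32, 92], [-31, 95], [-36, 89], [-35, 91], [-32, 97], [-40, 89], [-37, 90], [-36, 94], [-35, 97], [-35, 100], [-38, 96], [-36, 98], [-28, 123], [-38, 106]]
```

View pics/side9.png

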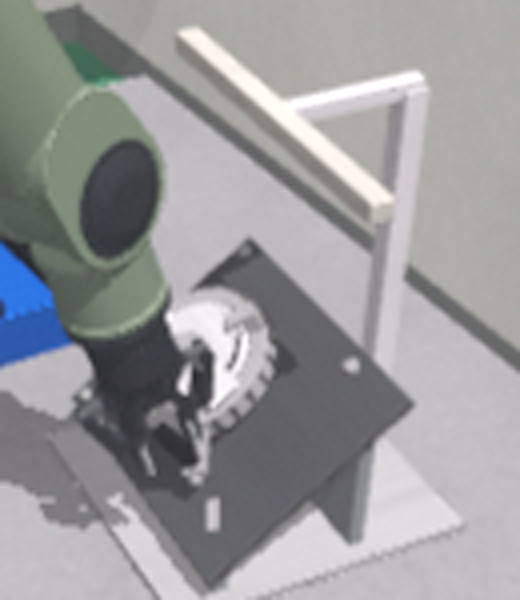

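The lever reads about -32…-33° with the nose at (200,475). I'll open the fingers a bit, step back uphill, and withdraw along n.

Call:
{"op": "jog_arm", "data": {"rows": [[[0.3,0,0.2],[0,0,0],-0.2],[[0.6,0,0.5],[0,0,0],-0.3],[[0.7,0,0.5],[0,0,0],-0.3],[[-0.2,0,1.7],[0,0,0],-0.3],[[-1.1,0.1,3],[0,0,0],-0.3]]}}

```text
t: 9.35
tool_pos: [0.4764, -0.0376, 0.189]
tcp_rot: [-0.962, 1.024, -1.409]
ft_force: [0.3, -0.4, -0.4]
finger_gap: 0.0554
```

Call:
{"op": "jog_arm", "data": {"rows": [[[-1,0,1.4],[0,0,0],-0.3],[[-2,0,3],[0,0,0],-0.3],[[-4,1,6],[0,0,0],-0.3],[[-6,4,9],[0,0,0],-0.3],[[-7,8,11],[0,0,0],-0.3]]}}

```text
t: 9.85
tool_pos: [0.4053, 0.0419, 0.3009]
tcp_rot: [-0.959, 1.024, -1.412]
ft_force: [0.9, 1.5, -0.3]
finger_gap: 0.0555
```

Call:
{"op": "jog_arm", "data": {"rows": [[[0,4,0],[0,0,0],-0.3],[[-1,8,1],[0,0,0],-0.3],[[-2,11,1],[0,0,0],-0.3],[[-2,14,1],[0,0,0],-0.3],[[-2,15,1],[0,0,0],-0.3]]}}

```text
t: 10.35
tool_pos: [0.385, 0.1947, 0.3113]
tcp_rot: [-0.959, 1.023, -1.41]
ft_force: [-0.1, -0.8, -0.4]
finger_gap: 0.0553
```

Run:
```python
from h import *
s=status.observe(); print(s["t"],s["joints"].round(2),s["tool_pos"],s["ft_force"],s["finger_gap"])
for n in("side","top"):
    c=eyes.read_camera(n); x0,y0=(225,110) if n=="side" else (185,80); save(c,n+"10f.png")
    cv2.imwrite(f"pics/{n}10.png",np.clip(cv2.resize(c["pixels"][y0:y0+150,x0:x0+130,::-1],None,fx=4,fy=4,interpolation=cv2.INTER_CUBIC)*1.5,0,255).astype(np.uint8))
    q=deck(cloud(c)).reshape(-1,3)*1000; g=c["pixels"].reshape(-1,3).astype(int); r=np.hypot(q[:,0],q[:,1])
    lv=(np.abs(q[:,2]-42)<4)&(r>84)&(r<132)&(q[:,1]<-40); T=q[lv]; a=np.degrees(np.arctan2(T[:,0],-T[:,1]))
    R=r[lv]
    for lo,hi in((84,95),(95,105),(118,131)):
        k=(R>=lo)&(R<hi)
        if k.any(): print(n,lo,k.sum(),a[k].min().round(1),a[k].max().round(1),np.median(a[k]).round(1))
    p=(g.max(1)<60)&(q[:,2]>48)&(q[:,2]<108)&(q[:,1]<-75)&(q[:,1]>-150)&(np.abs(q[:,0])<120); print("post",p.sum(),q[p].min(0).round(),q[p].max(0).round(),np.median(q[p],axis=0).round(1))
    m=(r<48)&(q[:,2]>30)&(q[:,2]<120)&(g.min(1)>70); Q=q[m]; B=np.linalg.lstsq(np.c_[Q[:,:2],np.ones(len(Q))],Q[:,2],rcond=None)[0]; print("cover",m.sum(),B.round(3))
    c0=np.load(n+"0.npy",allow_pickle=True).item()["pixels"].astype(int); h=np.abs(c["pixels"].astype(int)-c0).max(2)>40
    for nm,mk in(("blue",lambda i:(i[...,2]>90)&(i[...,0]<60)),("red",lambda i:(i[...,0]>110)&(i[...,1]<50))):
        u=c["pixels"].astype(int); 
        for i in(c0,u):
            z=mk(i); ys,xs=np.nonzero(z&(np.add.outer(np.arange(384)>130,np.zeros(512,bool)))) ; print(nm,len(xs),xs.mean().round(1),ys.mean().round(1))
```

```text
10.35 [-0.34  0.04 -0.45  2.16  0.37  0.78 -1.1 ] [0.38499625 0.19467839 0.31126187] [-0.06051901 -0.76967648 -0.3916676 ] 0.05533562905053747
side 84 7 -38.4 11.5 -33.4
side 95 8 -34.5 -26.8 -30.3
side 118 11 -37.9 -27.7 -31.7
post 51 [ -71. -109.   52.] [-55. -90. 102.] [ -63.1 -102.5   84.7]
cover 358 [-7.0000e-03  1.9000e-02  5.8654e+01]
blue 2558 260.8 192.6
blue 2488 274.0 196.2
red 1506 362.2 315.5
red 2549 361.3 315.8
top 84 14 -40.1 -26.7 -34.2
top 95 11 -38.4 -27.6 -32.0
top 118 4 -32.2 -28.1 -30.6
post 50 [ -66. -101.   51.] [-48. -86. 107.] [-55.7 -93.4  84.9]
cover 507 [-3.4000e-02 -5.0000e-03  6.0135e+01]
blue 6580 193.1 200.6
blue 6932 186.8 202.8
red 1657 404.1 222.2
red 1774 403.1 218.3
```

View pics/side10.png

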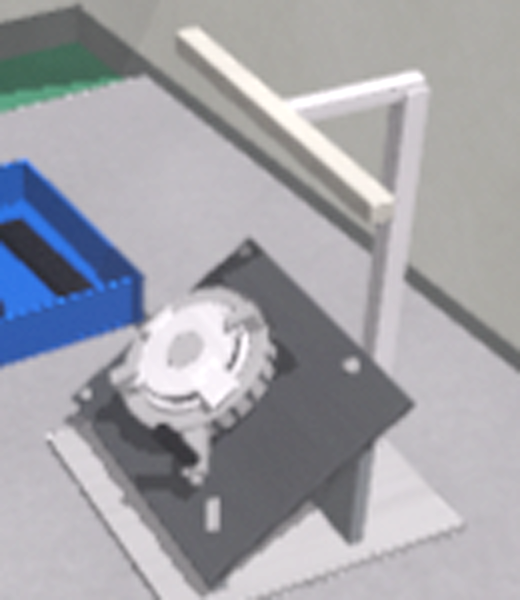

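View pics/top10f.png

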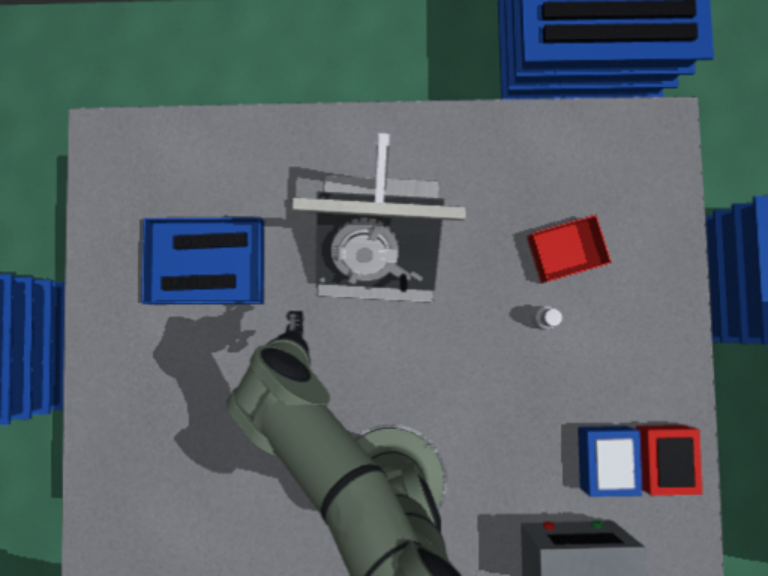

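View pics/top10.png

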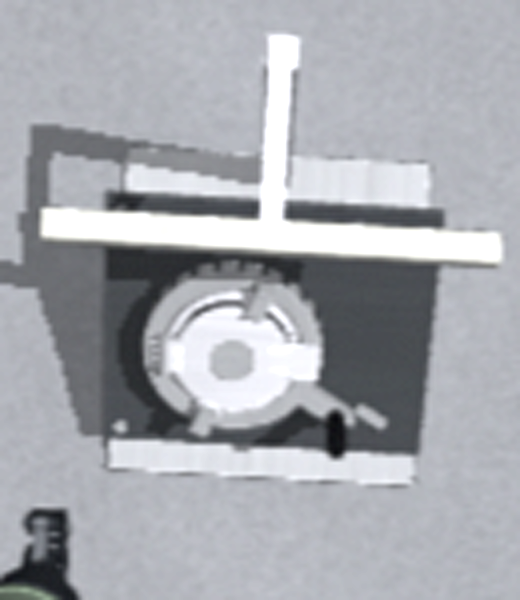

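The lever points along the mark in both views: side nose (200,475) with the bar at (212,515), top lever (330,405) with the bar at (372,416). The cover is flat, the bystanders look unchanged, and the arm is clear. Handing in.

```bash
python3 -c "
from bench import finish_job; print(finish_job())"
```

```text
the job is handed in; nothing more can be done
None
```

I pushed the cover shut with the closed fingers and pressed it home. I then turned the collar clockwise by its post, with the fingers loosely around it, until the lever pointed at the locked mark. After that I let go, moved the arm clear and handed the job in at about 10.5 s. No verdict was reported.

**Last checks, all from the cameras:**
- **Cover:** it lies flat, tilting about 0.00–0.02 rad about the hinge against the 0.07 limit. Its top is at w = 58.7–60.1 mm, where 60 is expected.
- **Collar:** the lever and post read about 32° downhill of right, which is about 1.34–1.35 rad against a target of 1.35. The two cameras differ by about 6 mm on where the post is, but their average agrees.
- **Bystanders:** the tray, strips, horn and bin look unmoved in the top view. I tried a colour-mask check on the tray and bin, but changing robot occlusion and shadows made it unusable, so this rests on eye alone.
- **Robot:** it is clear of everything, with wrist force below 1 N.

**Things that came close:**
- Joint 6 came within about 0.01 rad of its lower limit, so I worked with the tool 0.1–0.3 rad more upright than the deck normal.
- The final press on the cover peaked at a reading of about 65 N against the 120 N wrist limit.
- The collar started at about 0.25 rad, not exactly at the open stud.

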